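# Top up the spring-loaded tea-tin dispenser

### The arm

A 7-joint arm with a two-finger parallel gripper is mounted at the origin on a cart in front of the work surface, level with it; the furniture and walls round the work are solid. World frame = base frame: x ahead of the robot, y to its left, z up, the work surface at z = 0. Lengths are in mm, angles in rad, forces in N, time in s.
With the tool pointing down it reaches from about 400 to 850 mm from the base axis. Payload 4.4 kg.
Tool frame: the origin (TCP) lies between the finger pads; the fingertips stand 22 mm ahead of it and the grasp point (between the pads) lies 3 mm ahead of it; z points along the fingers, y is the line along which they close (so a half turn about z gives the same grasp; the last joint's range is limited). The gripper opens to 94 mm and grips with 3 to 60 N. Pads are 16 mm wide; open, the fingers measure 119 mm over their backs; the gripper's body (75 mm by 177 mm) begins 78 mm behind the grasp point.
Start: joints at [1.153, 0.628, 0.038, 1.517, -0.027, 0.996, -0.02], TCP at [224.01, -610.194, 227.478] pointing down, gripper open.
Joint ranges: [-3.06, 3.06], [-0.37, 2.12], [-1.25, 1.32], [0.18, 2.47], [-1.1, 4.24], [0.23, 1.98], [-2.94, 2.94]. Speed limits (rad/s): [2.57, 2.57, 3.14, 3.14, 3.14, 3.14, 3.14].

### API

Orientations are given as a unit quaternion [x, y, z, w].
In Python, from rig import manip, optics gives the robot as it stands.
- The arm moves only by the tool servo_tool, never from a script. Its argument "targets" is a list of rows, each a list of 4 numbers: the shift along the tool's x, y, z scaled (see below), then the turn about the tool's z scaled (see below). A call has 1 to 12 rows; each row is the pose to reach, as a shift and turn from the pose commanded when the call began, along the tool's axes at that moment, turning the shorter way round; what a row does not reach only later rows make up. The controller multiplies each number of a shift by 250 mm and each number of a turn by 360 degrees. A row lasts 1/12 s, in which the tool goes at most 41.7 mm and 7.16 degrees, less where a joint would pass 70% of its speed; a pose out of reach is approached as far as the arm can. A call with a number of a shift or a turn outside -1 to 1 is refused whole. A call with a gripper value outside its range is refused whole. "jaw" is the gripper command: -1 is fully open, 1 is shut, values between are in proportion, set as the call begins (left out, the last holds). The fingers move at their own pace and stop on an object; "grip_force" is the grip in N (left out, the last holds). Time passes only in rows, so rows that repeat a pose let the fingers close. It gives the time, the measured TCP pose, the force, the opening and the grip force at its end, in the units of the state.
- manip.get_state(): the state, without advancing time (a new reading comes with each control period).
- optics.snapshot(name): name is "scene" or "top" or "wrist"; returns a dict with "pixels" (384x512x3 uint8, red, green, blue), "camera_matrix" (3x3 intrinsics, pixels), "xyz" and "rotation" of the camera in the world; the wrist camera has in their place "hand_eye" (4x4, takes a point from camera to tool coordinates, whose origin is the TCP and whose axes are the flange's). Camera axes: x right, y up, looking along -z (the intrinsics and any distortion apply to the point x, -y, -z); pixel columns grow to the right and rows downward; lengths in mm; the calibration is good to about 2 mm. A picture is of the moment at which its call begins: read the wrist's pose just before it. There is no depth.
- manip.job_done(): hands the job in; it is judged then, once.
The state is a dict: "clock": time; "joint_positions": joint angles; "qvel": joint speeds; "joint_efforts": joint torques, N m; "position": TCP position; "tool_rot": TCP orientation; "force": force on the tool from outside, world axes, zero at the start; "moment": the same for the moment, N m; "finger_gap": finger opening in mm; "grip_force": force on a finger pad.
Only numpy, scipy, OpenCV 4.12 (cv2) and the standard library are available. Lean on these libraries where they do the work, as an engineer would, in place of code of your own. Each camera call takes 0.05 s, during which the arm holds its last target. There are 200 camera calls.

### The job

Fill the tea-tin dispenser: slide the blue tin along the loading deck into the round mouth and press it gently down until the three orange catches snap out over it and hold it, then load the red tin on top of it in the same way. At the end all the tins lie level in the tube, the red one on top with its lid at the red line under the catches; do not force the tins, and leave the tea box and the mug where they are.

Things in the scene. Friction and masses are not known exactly. Their poses are not given: they have to be found in the camera images.
- dispenser: Spring dispenser for flat round tins, fixed; origin on the worktop under the tube's axis. Its loading deck, a pale board 150 mm (its x) by 440 mm (its y), top 114 mm over the worktop, stands on four legs. A guide along each long edge, 75 to 83 mm from the middle line, rises 8 mm over the deck; the short ends are open. In the deck's middle is the mouth of a clear upright tube.
- mouth (a point): Centre of the round mouth (100 mm wide, tube 99 mm inside), level with the deck's top, on the tube's axis; z up, y along the deck. A tin slid over the mouth drops onto the slopes of the catches, its top then 15 mm above to 5 mm below the deck (20 mm above while it lies on the deck); it may lie tilted until pressed. A white tin is already in the tube.
- mouth_low (a point): Point on the tube's axis 25 mm below the deck. Three orange spring catches stick 7.5 mm into the tube, at 0, 120, 240 degrees from the dispenser's x: sloping top 12 mm high, flat underside level with the red line. They, the red line and the platform sit up to 10 mm above or below this point, a new height each time: feel for the snap. A held tin has its centre 10 mm below the line.
- foot (a point): Centre of the tube's floor, 8 mm over the worktop. Under the pile is a spring platform: it pushes up with 6 N at the start and 9.5 N with two more tins; passing the catches takes some newtons more (under 20 N in all). The force drops at the snap; 2 mm below the last snap the platform meets a hard stop and the force rises sharply. Let go, the pile springs up against the catches.
- blue_tin_center (a point): Centre of the blue-lidded flat round tin, 96 mm across and 20 mm thick (too wide for most grippers), 0.12 kg, which lies flat on the deck on one side of the mouth (which side varies); z along its axis, up; 10 mm below its lid's top. To be loaded first.
- red_tin_center (a point): Centre of the red-lidded tin, same size, on the deck on the other side of the mouth; 10 mm below its lid's top. To be loaded second.
- tea_box_mid (a point): Box of tea 71 x 126 x 76 mm that stands behind the deck (bystander); point on its axis 40 mm above the worktop.
- mug_mid (a point): White mug, 87 x 122 x 90 mm with its handle, that stands behind the deck (bystander); point on its axis 40 mm above the worktop.
- blue_tin: The same tin; origin at the centre of its underside, 10 mm below its centre.
- red_tin: The same tin; origin at the centre of its underside, 10 mm below its centre.
Not all that is in view belongs to the job. What is shaped like the red_tin but green is not meant.

How it is judged:
By the outcome, as a careful person would: the job done as asked, in the order asked, and still so for the second after the job is handed in, with the robot touching nothing.
It also fails if it takes over 72 s, if anything falls off the work surface, if the arm or the gripper's body presses on something with over 40 N, if the wrist force passes 120 N, or if a joint passes its speed limit or range.

## Working session

There is one attempt and no reset: what is moved stays moved. The work goes in short steps, Python scripts to look and compute and a tool call to move; the robot and the scene stay as the last step left them, time stands still between calls to the robot, and variables do not carry over. Pictures are saved under pics/ and viewed, at most 10 in all, crops included, and the job is handed in when it is done.

Besides the shell and the picture viewer there is one more tool, called as a command line: name --pt "numbers of a row" for each row, then --argument value for the rest. servo_tool: Moves the arm, as the interface text tells. Shifts and turns lie within -1 to 1; 1 stands for 250 mm of shift or 360 degrees of turn. Its arguments: {"type":"object","properties":{"targets":{"type":"array"},"jaw":{"type":"number"},"grip_force":{"type":"number"}},"required":["targets"]}

```bash
mkdir -p pics; python3 - <<'E'
from rig import manip, optics
import cv2, numpy as np
ims=[]
for n in("scene","top"):
    s=optics.snapshot(n); np.savez(f"{n}.npz",**{k:np.asarray(v) for k,v in s.items()})
    print({k:np.round(v,2).tolist() for k,v in s.items() if k!="pixels"}); ims.append(s["pixels"])
    cv2.imwrite(f"pics/{n}.png",cv2.resize(s["pixels"][...,::-1],(800,600)))
st=manip.get_state();print(st)
E
```

```text
{'camera_matrix': [[417.22, 0.0, 250.74], [0.0, 417.22, 187.92], [0.0, 0.0, 1.0]], 'xyz': [183.71, 722.48, 557.11], 'rotation': [-0.12, 0.49, 0.84, -0.23]}
{'camera_matrix': [[407.37, 0.0, 262.75], [0.0, 407.37, 190.67], [0.0, 0.0, 1.0]], 'xyz': [409.35, 28.55, 933.53], 'rotation': [-0.07, 0.05, 0.71, -0.7]}
{'clock': 0.1, 'joint_positions': array([ 1.15321945,  0.62924964,  0.03846259,  1.51822809, -0.02698104,
        0.99629627, -0.01995831]), 'qvel': array([-0.00073713, -0.00256298,  0.00011793, -0.00281422,  0.00119506,
       -0.00018227,  0.00011839]), 'joint_efforts': array([ 2.80044536e-03, -5.50792873e+01,  1.14765812e+00, -1.87115479e+01,
       -5.21027483e-02,  1.92092056e-02,  4.42758176e-05]), 'position': array([ 223.79579806, -609.68068739,  226.66173031]), 'tool_rot': array([ 9.84567758e-01,  1.75001825e-01, -1.66065516e-04, -8.14706239e-04]), 'force': array([ 0.60393408, -0.56031541,  0.67097686]), 'moment': array([0.00090751, 0.03477347, 0.00856496]), 'grip_force': 0.0, 'finger_gap': 94.15035607396375}
```

View pics/scene.png

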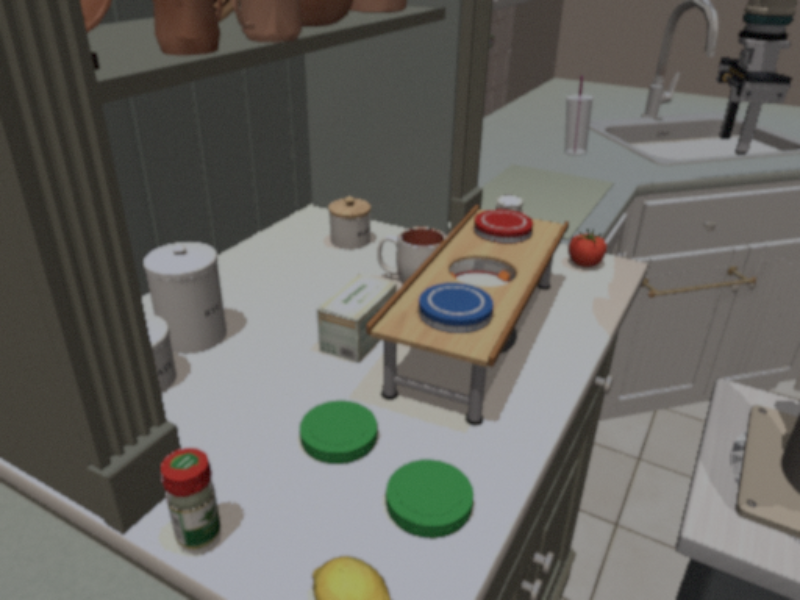

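View pics/top.png

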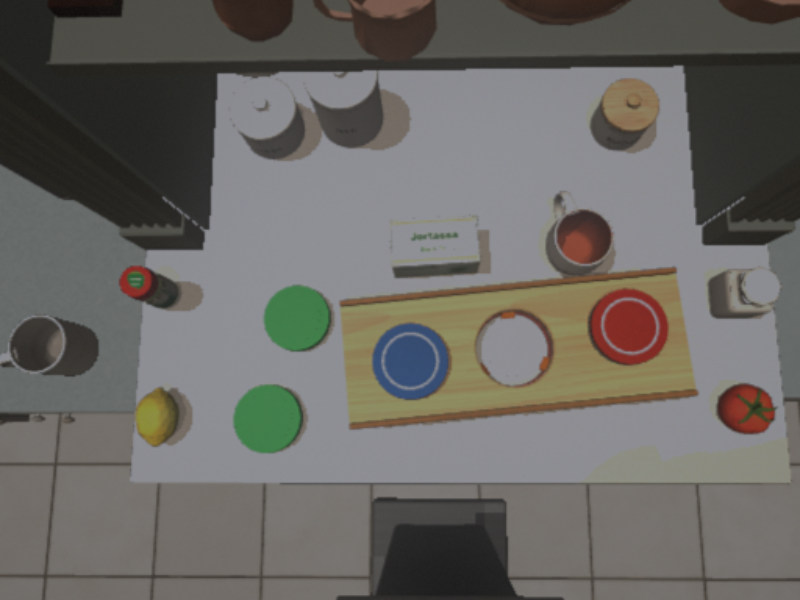

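The top view shows the deck running along world y: blue tin at (410,361), mouth with the white tin at (514,348), red tin at (629,326). Green decoys, box and mug are clear of the deck. The arm is at the right (−y), over the sink.

```bash
cat > h.py <<'E'
import numpy as np, cv2
from scipy.spatial.transform import Rotation as R
def load(n): return dict(np.load(f"{n}.npz"))
def ray(s,uv,z):
    K=s["camera_matrix"]; q=s["rotation"]; M=R.from_quat(q).as_matrix() if q.size==4 else q
    d=np.linalg.inv(K)@[uv[0],uv[1],1.]; d=M@[d[0],-d[1],-d[2]]
    return s["xyz"]+d*(z-s["xyz"][2])/d[2]
def masks(s):
    h=cv2.cvtColor(s["pixels"],cv2.COLOR_RGB2HSV); H,S,V=cv2.split(h)
    return {"blue":(H>100)&(H<130)&(S>110),"red":((H<6)|(H>174))&(S>150),
            "deck":(H>8)&(H<28)&(S>70)&(V>90)}
def ell(m,roi):
    x0,x1,y0,y1=roi; k=np.zeros(m.shape,np.uint8); k[y0:y1,x0:x1]=m[y0:y1,x0:x1]
    c=max(cv2.findContours(k,0,1)[0],key=cv2.contourArea); return cv2.fitEllipse(cv2.convexHull(c)),c
E
python3 - <<'E'
from h import *
f=512/800
for n,rois in(("top",{"blue":(225,300,195,265),"red":(365,440,175,240)}),("scene",{"blue":(260,325,170,215),"red":(290,350,128,160)})):
    s=load(n); m=masks(s)
    for c,r in rois.items():
        e,_=ell(m[c],r); print(n,c,e,ray(s,e[0],134).round(1))
s=load("top")
for nm,p in dict(mouth=(514,348),bl=(341,302),br=(675,270),fr=(696,393),fl=(351,426)).items(): 
    print(nm,ray(s,np.array(p)*f,114 if nm=="mouth" else 122).round(1))
for p in((457,270),(515,270)): print(ray(load("scene"),np.array((483,270))*f,114).round(1))
E
```

```text
top blue ((262.2890625, 230.8997039794922), (46.9730339050293, 47.22814178466797), 7.361425399780273) [469.5  50.6 134. ]
top red ((402.32550048828125, 208.5492706298828), (46.72220230102539, 49.448333740234375), 121.11682891845703) [ 512.  -224.1  134. ]
scene blue ((291.4666748046875, 191.54428100585938), (14.397073745727539, 29.684282302856445), 93.95234680175781) [470.1  50.3 134. ]
scene red ((322.0548400878906, 140.34368896484375), (8.15827465057373, 22.27582550048828), 94.2037353515625) [ 513.6 -226.8  134. ]
mouth [486.8 -82.8 114. ]
bl [546.9 140.1 122. ]
br [ 585.8 -291.6  122. ]
fr [ 428.7 -306.   122. ]
fl [389.1 124.9 122. ]
[485.2 -79.9 114. ]
[485.2 -79.9 114. ]
```

Deck centre (487,−83) agrees with the mouth. The deck's y axis is yawed about 5.2°. Blue sits at u=+135 and red at u=−144 along the deck. Moving in.

servo_tool --pt "0.94 -0.76 0 -0.2086" --pt "0.94 -0.76 0 -0.2086" --pt "0.94 -0.76 0 -0.2086" --pt "0.94 -0.76 0 -0.2086" --pt "0.94 -0.76 0 -0.2086" --pt "0.94 -0.76 0 -0.2086" --pt "0.94 -0.76 0 -0.2086" --pt "0.94 -0.76 0 -0.2086" --pt "0.94 -0.76 0 -0.2086" --pt "0.94 -0.76 0 -0.2086" --pt "0.94 -0.76 0 -0.2086" --pt "0.94 -0.76 0 -0.2086" --jaw -0.277 --grip_force 20

```text
clock: 1.1
position: [378.9, -350.6, 227.2]
tool_rot: [0.673, 0.739, 0.0, -0.0]
force: [0.3, -0.3, 0.0]
finger_gap: 60.2
grip_force: 0.0
```

servo_tool --pt "0.92 0.5 0 0" --pt "0.92 0.5 0 0" --pt "0.92 0.5 0 0" --pt "0.92 0.5 0 0" --pt "0.92 0.5 0 0" --pt "0.92 0.5 0 0" --pt "0.92 0.5 0 0" --pt "0.92 0.5 0 0"

```text
clock: 1.77
position: [484.1, -106.0, 227.6]
tool_rot: [0.672, 0.741, 0.001, -0.0]
force: [0.3, 0.4, -0.1]
finger_gap: 60.1
grip_force: 0.0
```

servo_tool --pt "0.91 0.008 0 0" --pt "0.91 0.008 0 0" --pt "0.91 0.008 0 0" --pt "0.91 0.008 0 0" --pt "0.91 0.008 0 0" --pt "0.91 0.008 0 0" --pt "0.91 0.008 0 0" --pt "0.91 0.008 0 0"

```text
clock: 2.43
position: [463.7, 115.4, 227.3]
tool_rot: [0.674, 0.739, -0.001, 0.0]
force: [0.5, -0.2, -0.0]
finger_gap: 60.0
grip_force: 0.0
```

servo_tool --pt "0 0 0.12 0" --pt "0 0 0.24 0" --pt "0 0 0.3 0" --pt "0 0 0.34 0" --pt "0 0 0.34 0" --pt "0 0 0.34 0"

```text
clock: 2.93
position: [463.8, 113.7, 142.1]
tool_rot: [0.675, 0.737, -0.001, 0.0]
force: [-0.2, 0.2, -0.6]
finger_gap: 59.9
grip_force: 0.0
```

```bash
python3 - <<'E'
from rig import manip, optics
import cv2
s=optics.snapshot("scene")["pixels"][110:260,200:400,::-1]
cv2.imwrite("pics/s2.png",cv2.resize(s,(800,600)))
E
```

```text
(no output)
```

View pics/s2.png

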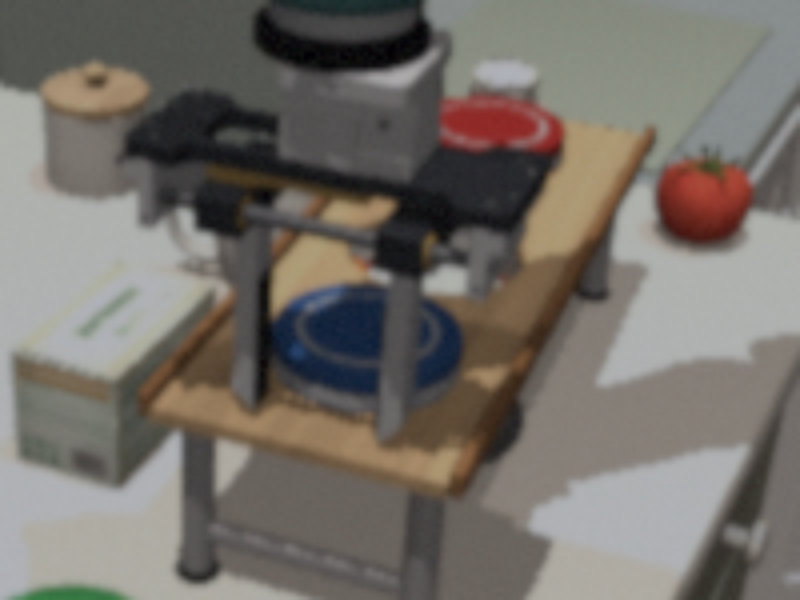

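Both fingers stand behind the blue tin (crop (250,400) and (395,435)), clear of the guides. Now pushing it.

servo_tool --pt "-0.05 0 0 0" --pt "-0.1 0.003 0 0" --pt "-0.15 0.006 0 0" --pt "-0.2 0.01 0 0" --pt "-0.25 0.014 0 0" --pt "-0.3 0.017 0 0" --pt "-0.35 0.02 0 0" --pt "-0.4 0.02 0 0" --pt "-0.44 0.02 0 0" --pt "-0.47 0.02 0 0" --pt "-0.5 0.02 0 0" --pt "-0.52 0.02 0 0"

```text
clock: 3.98
position: [481.0, -13.4, 142.9]
tool_rot: [0.674, 0.739, 0.0, 0.0]
force: [0.8, 0.9, 1.7]
finger_gap: 60.1
grip_force: 0.7
```

```bash
python3 - <<'E'
from rig import manip, optics
from h import *
p=manip.get_state()["position"]; d=p[:2]-[487,-83]
print(p, "u,v",d@[-.091,.996],d@[.996,.091])
s=optics.snapshot("top")
cv2.imwrite("pics/t3.png",cv2.resize(s["pixels"][150:300,200:400,::-1],(800,600)))
E
```

```text
[480.98754455 -13.4371404  142.90551744] u,v 69.83174160777206 0.3418145956965934
```

View pics/t3.png

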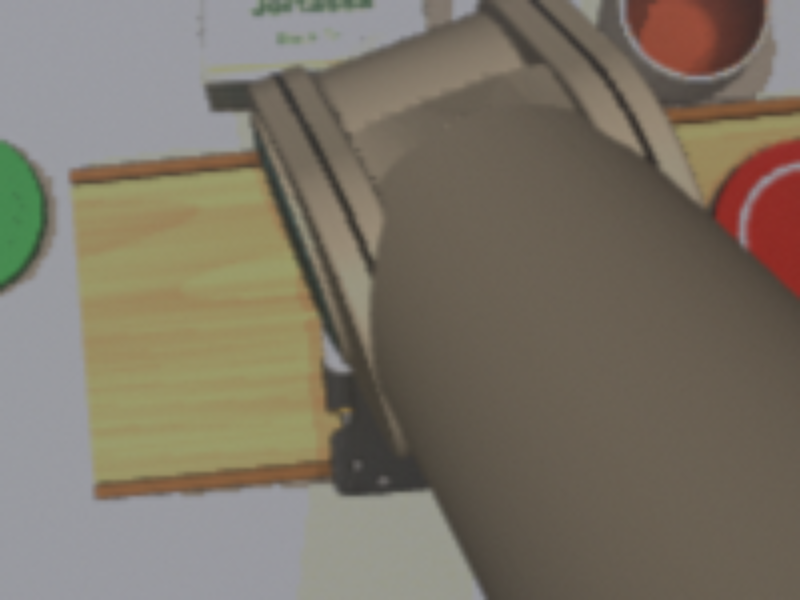

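The arm hides the tin from the top camera, so I'll push on slowly and use the wrist and scene views.

servo_tool --pt "-0.015 0 0 0" --pt "-0.03 0 0 0" --pt "-0.045 0 0 0" --pt "-0.056 0 0 0" --pt "-0.066 0 0 0" --pt "-0.074 0 0 0" --pt "-0.082 0 0 0" --pt "-0.09 0 0 0" --pt "-0.096 0 0 0" --pt "-0.1 0 0 0" --pt "-0.1 0 0 0"

```text
clock: 4.95
position: [482.9, -37.9, 142.4]
tool_rot: [0.674, 0.739, -0.0, 0.0]
force: [0.5, -0.1, 0.5]
finger_gap: 59.9
grip_force: 0.0
```

```bash
python3 - <<'E'
from rig import manip, optics
from h import *
p=manip.get_state()["position"]; d=p[:2]-[487,-83]
print(p, "u,v",d@[-.091,.996],d@[.996,.091])
w=optics.snapshot("wrist"); s=optics.snapshot("scene")
print(np.round(w["hand_eye"],3), w["camera_matrix"])
a=cv2.resize(w["pixels"],(400,300)); b=cv2.resize(s["pixels"][110:260,200:400],(400,300))
cv2.imwrite("pics/w4.png",np.hstack([a,b])[...,::-1])
e,_=ell(masks(s)["blue"],(230,380,120,240)); print(e, ray(s,e[0],120))
E
```

```text
[482.88767064 -37.89035404 142.44603672] u,v 45.30342934386448 0.009097738420776142
[[   0.       0.964    0.265   77.007]
 [   1.      -0.       0.      -1.05 ]
 [   0.       0.265   -0.964 -156.681]
 [   0.       0.       0.       1.   ]] [[330.1422956    0.         255.56932292]
 [  0.         330.1422956  194.39674804]
 [  0.           0.           1.        ]]
((304.73956298828125, 173.82452392578125), (11.748407363891602, 32.08497619628906), 98.1199722290039) [487.58333566 -59.2693904  120.        ]
```

View pics/w4.png

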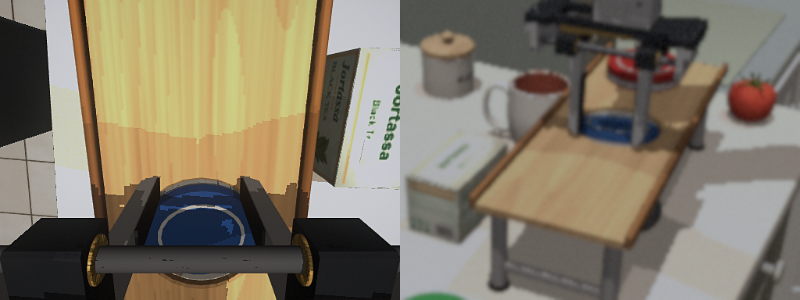

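The wrist view shows the blue tin down in the mouth, rim visible round it at about (200,225), with no residual force. Raise, centre, narrow the fingers, then press.

servo_tool --pt "0 0 -0.1 0" --pt "0 0 -0.16 0" --pt "-0.06 0 -0.16 0" --pt "-0.12 0 -0.16 0" --pt "-0.18 0 -0.16 0" --pt "-0.18 0 -0.16 0" --pt "-0.18 0 -0.16 0" --pt "-0.18 0 -0.16 0" --jaw 0.149

```text
clock: 5.72
position: [486.9, -81.3, 182.4]
tool_rot: [0.674, 0.739, 0.0, -0.0]
force: [0.3, -0.3, 0.2]
finger_gap: 39.8
grip_force: 0.0
```

servo_tool --pt "0 0 0.03 0" --pt "0 0 0.06 0" --pt "0 0 0.08 0" --pt "0 0 0.09 0" --pt "0 0 0.1 0" --pt "0 0 0.11 0" --pt "0 0 0.12 0" --pt "0 0 0.12 0"

```text
clock: 6.38
position: [486.8, -82.3, 152.1]
tool_rot: [0.674, 0.739, -0.0, -0.0]
force: [-0.0, 0.5, 0.4]
finger_gap: 40.3
grip_force: 0.0
```

servo_tool --pt "0 0 0.008 0" --pt "0 0 0.016 0" --pt "0 0 0.024 0" --pt "0 0 0.032 0" --pt "0 0 0.032 0"

```text
clock: 6.8
position: [486.8, -82.4, 144.1]
tool_rot: [0.674, 0.739, -0.0, -0.0]
force: [-0.5, 0.4, 0.2]
finger_gap: 40.3
grip_force: 0.0
```

servo_tool --pt "0 0 0.008 0" --pt "0 0 0.016 0" --pt "0 0 0.024 0" --pt "0 0 0.032 0" --pt "0 0 0.032 0"

```text
clock: 7.22
position: [486.8, -82.3, 136.1]
tool_rot: [0.674, 0.739, -0.0, -0.0]
force: [-0.7, 0.1, 0.6]
finger_gap: 39.8
grip_force: 0.0
```

servo_tool --pt "0 0 0.008 0" --pt "0 0 0.016 0" --pt "0 0 0.024 0" --pt "0 0 0.024 0"

```text
clock: 7.55
position: [487.0, -82.3, 130.2]
tool_rot: [0.674, 0.739, -0.0, -0.0]
force: [-0.5, 0.5, -0.3]
finger_gap: 39.7
grip_force: 0.0
```

servo_tool --pt "0 0 0.006 0" --pt "0 0 0.012 0" --pt "0 0 0.012 0"

```text
clock: 7.8
position: [486.9, -82.4, 127.3]
tool_rot: [0.674, 0.739, -0.0, -0.0]
force: [0.2, 0.1, -0.3]
finger_gap: 40.1
grip_force: 0.0
```

servo_tool --pt "0 0 0.006 0" --pt "0 0 0.012 0" --pt "0 0 0.012 0"

```text
clock: 8.05
position: [487.0, -82.5, 124.3]
tool_rot: [0.674, 0.739, -0.0, -0.0]
force: [-0.3, 0.1, 2.0]
finger_gap: 40.0
grip_force: 1.1
```

servo_tool --pt "0 0 0.006 0" --pt "0 0 0.012 0" --pt "0 0 0.012 0"

```text
clock: 8.3
position: [487.0, -82.4, 121.4]
tool_rot: [0.674, 0.739, -0.0, 0.0]
force: [-0.6, 0.3, 1.7]
finger_gap: 40.0
grip_force: 1.2
```

servo_tool --pt "0 0 0.006 0" --pt "0 0 0.012 0" --pt "0 0 0.012 0"

```text
clock: 8.55
position: [486.9, -82.5, 118.3]
tool_rot: [0.674, 0.739, -0.0, -0.0]
force: [-1.5, -0.4, 3.2]
finger_gap: 39.6
grip_force: 1.4
```

servo_tool --pt "0 0 0.006 0" --pt "0 0 0.012 0" --pt "0 0 0.012 0"

```text
clock: 8.8
position: [487.0, -82.4, 115.2]
tool_rot: [0.674, 0.739, -0.0, -0.0]
force: [-0.5, 1.2, 3.3]
finger_gap: 40.1
grip_force: 1.5
```

servo_tool --pt "0 0 0.006 0" --pt "0 0 0.012 0" --pt "0 0 0.012 0"

```text
clock: 9.05
position: [487.0, -82.4, 112.2]
tool_rot: [0.674, 0.739, -0.0, -0.0]
force: [-0.0, 0.1, 3.6]
finger_gap: 39.9
grip_force: 1.7
```

servo_tool --pt "0 0 0.006 0" --pt "0 0 0.012 0" --pt "0 0 0.012 0"

```text
clock: 9.3
position: [487.0, -82.4, 109.3]
tool_rot: [0.674, 0.739, -0.0, -0.0]
force: [-1.1, -0.7, 3.5]
finger_gap: 40.0
grip_force: 1.8
```

servo_tool --pt "0 0 0.006 0" --pt "0 0 0.006 0"

```text
clock: 9.47
position: [487.0, -82.4, 107.8]
tool_rot: [0.674, 0.739, -0.0, -0.0]
force: [-1.1, 0.1, 4.4]
finger_gap: 40.0
grip_force: 1.9
```

servo_tool --pt "0 0 0.006 0" --pt "0 0 0.006 0"

```text
clock: 9.63
position: [487.0, -82.4, 106.4]
tool_rot: [0.674, 0.739, -0.0, -0.0]
force: [-0.3, -0.5, 3.0]
finger_gap: 40.3
grip_force: 1.9
```

servo_tool --pt "0 0 0.006 0" --pt "0 0 0.006 0"

```text
clock: 9.8
position: [487.0, -82.5, 104.9]
tool_rot: [0.674, 0.739, -0.0, 0.0]
force: [-0.9, -0.9, 3.9]
finger_gap: 40.1
grip_force: 2.3
```

servo_tool --pt "0 0 0.006 0" --pt "0 0 0.006 0"

```text
clock: 9.97
position: [487.0, -82.4, 103.4]
tool_rot: [0.674, 0.739, -0.0, 0.0]
force: [-1.3, 0.1, 5.2]
finger_gap: 39.4
grip_force: 2.4
```

servo_tool --pt "0 0 0.006 0" --pt "0 0 0.006 0"

```text
clock: 10.13
position: [487.0, -82.4, 102.0]
tool_rot: [0.674, 0.739, -0.0, -0.0]
force: [-1.5, -0.7, 5.4]
finger_gap: 39.7
grip_force: 2.5
```

servo_tool --pt "0 0 0.006 0" --pt "0 0 0.006 0"

```text
clock: 10.3
position: [487.0, -82.4, 100.5]
tool_rot: [0.674, 0.739, -0.0, 0.0]
force: [-1.1, -1.3, 5.0]
finger_gap: 39.7
grip_force: 2.5
```

```bash
python3 - <<'E'
from rig import manip, optics
from h import *
w=optics.snapshot("wrist"); s=optics.snapshot("scene")
a=cv2.resize(w["pixels"][230:384,150:370],(440,400)); b=cv2.resize(s["pixels"][140:220,270:342],(360,400))
cv2.imwrite("pics/w5.png",np.hstack([a,b])[...,::-1]); print(manip.get_state()["moment"])
E
```

```text
[-0.29534488  0.24770362  0.00461506]
```

View pics/w5.png

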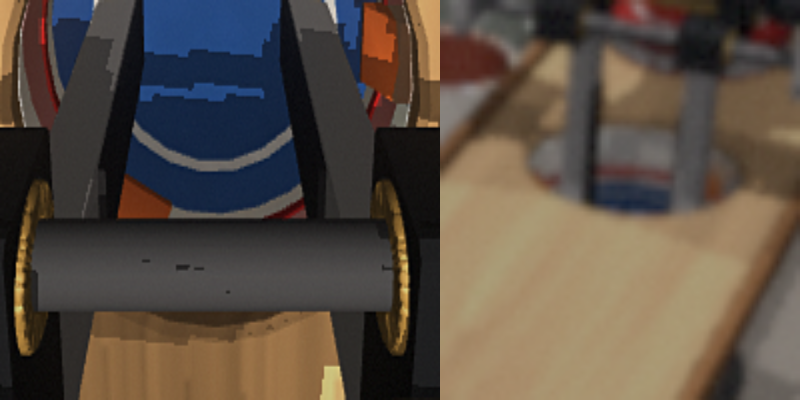

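The lid lies below the red line all round and the orange catches stand over it (crop (380,60), (145,200)), so it seems already snapped. Easing up in steps: the load should vanish once the catches hold the tin.

servo_tool --pt "0 0 -0.008 0" --pt "0 0 -0.012 0" --pt "0 0 -0.012 0"

```text
clock: 10.65
position: [487.0, -82.4, 103.8]
tool_rot: [0.674, 0.739, -0.0, 0.0]
force: [-1.8, -0.9, 4.6]
finger_gap: 40.1
grip_force: 2.4
```

servo_tool --pt "0 0 -0.008 0" --pt "0 0 -0.012 0" --pt "0 0 -0.012 0"

```text
clock: 10.9
position: [487.5, -82.0, 106.6]
tool_rot: [0.674, 0.739, 0.001, 0.0]
force: [0.4, -0.6, 0.1]
finger_gap: 40.1
grip_force: 0.0
```

servo_tool --pt "0 0 -0.008 0" --pt "0 0 -0.012 0" --pt "0 0 -0.012 0"

```text
clock: 11.15
position: [487.2, -82.2, 109.6]
tool_rot: [0.674, 0.739, 0.0, 0.0]
force: [-0.2, 0.8, -0.6]
finger_gap: 39.8
grip_force: 0.0
```

The load vanished between TCP z=103.8 and 106.6, so blue is held with the line near z≈83. Going behind the red tin.

servo_tool --pt "0 0 -0.1 0" --pt "0 0 -0.22 0" --pt "0 0 -0.32 0" --pt "-0.1 0.048 -0.34 0" --pt "-0.25 0.048 -0.34 0" --pt "-0.4 0.048 -0.34 0" --pt "-0.55 0.048 -0.34 0" --pt "-0.7 0.048 -0.34 0" --pt "-0.8 0.048 -0.34 0" --pt "-0.836 0.048 -0.34 0" --pt "-0.836 0.048 -0.34 0" --pt "-0.836 0.048 -0.34 0" --jaw -0.277

```text
clock: 12.15
position: [518.0, -287.8, 194.2]
tool_rot: [0.674, 0.739, 0.001, -0.001]
force: [0.7, 0.7, 0.2]
finger_gap: 59.9
grip_force: 0.0
```

```bash
python3 - <<'E'
from rig import manip, optics
from h import *
st=manip.get_state();p=st["position"]; d=p[:2]-[487,-83]
print(p, "u,v",d@[-.091,.996],d@[.996,.091],st["force"])
s=optics.snapshot("scene"); t=optics.snapshot("top"); w=optics.snapshot("wrist")
# red tin centre from wrist
m=masks(w)["red"]
M=R.from_quat(st["tool_rot"]).as_matrix(); H=w["hand_eye"]
w2=dict(camera_matrix=w["camera_matrix"],xyz=p+M@H[:3,3],rotation=M@H[:3,:3])
e,_=ell(m,(100,400,0,384)); q=ray(w2,e[0],134); d=q[:2]-[487,-83]
print(e,q,"u,v",d@[-.091,.996],d@[.996,.091])
a=cv2.resize(w["pixels"],(400,300)); b=cv2.resize(s["pixels"][80:230,230:430],(400,300))
cv2.imwrite("pics/w6.png",np.hstack([a,b])[...,::-1])
E
```

```text
[ 518.0399516  -287.75843628  194.19078322] u,v -206.7640381302238 12.282774094914942 [0.68177626 0.67721427 0.1694005 ]
((255.21377563476562, 124.6436767578125), (146.65975952148438, 149.22862243652344), 177.72238159179688) [ 510.74271306 -224.00583423  134.        ] u,v -142.60239778593512 10.816211291496094
```

View pics/w6.png

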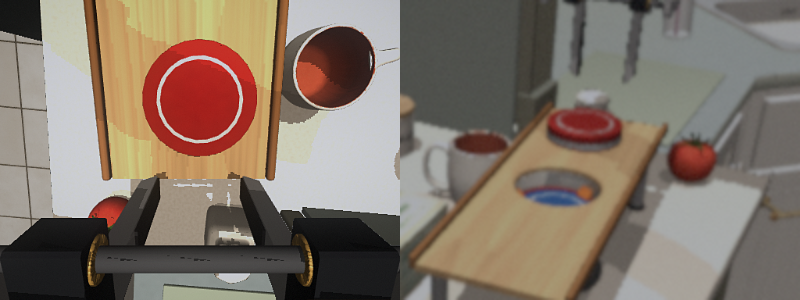

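The scene crop shows blue sunk in the tube under the catches (555,195), with red still on the deck and the fingers behind it. Descend and push.

servo_tool --pt "0 0 0.1 0" --pt "0 0 0.17 0" --pt "0 0 0.208 0" --pt "0 0 0.208 0" --pt "0 0 0.208 0"

```text
clock: 12.72
position: [518.4, -288.3, 142.6]
tool_rot: [0.673, 0.739, 0.0, -0.0]
force: [-0.3, -0.5, 0.4]
finger_gap: 60.1
grip_force: 0.0
```

servo_tool --pt "0.05 0 0 0" --pt "0.1 -0.005 0 0" --pt "0.15 -0.015 0 0" --pt "0.2 -0.022 0 0" --pt "0.25 -0.03 0 0" --pt "0.3 -0.036 0 0" --pt "0.35 -0.042 0 0" --pt "0.4 -0.048 0 0" --pt "0.45 -0.048 0 0" --pt "0.49 -0.048 0 0" --pt "0.52 -0.048 0 0" --pt "0.54 -0.048 0 0"

```text
clock: 13.72
position: [493.8, -154.8, 142.5]
tool_rot: [0.674, 0.739, 0.0, -0.0]
force: [-0.8, -1.7, 0.2]
finger_gap: 60.0
grip_force: 0.9
```

servo_tool --pt "0.015 0 0 0" --pt "0.03 0 0 0" --pt "0.045 0 0 0" --pt "0.058 0 0 0" --pt "0.07 0 0 0" --pt "0.08 0 0 0" --pt "0.088 0 0 0" --pt "0.096 0 0 0" --pt "0.102 0 0 0" --pt "0.106 0 0 0" --pt "0.106 0 0 0"

```text
clock: 14.63
position: [491.3, -129.3, 142.4]
tool_rot: [0.674, 0.739, 0.0, -0.0]
force: [-0.2, -0.2, 0.0]
finger_gap: 60.1
grip_force: 0.0
```

```bash
python3 - <<'E'
from rig import manip, optics
from h import *
st=manip.get_state();p=st["position"]; d=p[:2]-[487,-83]
print(p, "u,v",d@[-.091,.996],d@[.996,.091],st["force"])
w=optics.snapshot("wrist"); s=optics.snapshot("scene")
a=cv2.resize(w["pixels"],(400,300)); b=cv2.resize(s["pixels"][110:260,200:400],(400,300))
cv2.imwrite("pics/w7.png",np.hstack([a,b])[...,::-1])
E
```

```text
[ 491.31978361 -129.29785019  142.44458276] u,v -46.5057590989412 0.0894001053381909 [-0.15543976 -0.1862787   0.01788603]
```

View pics/w7.png

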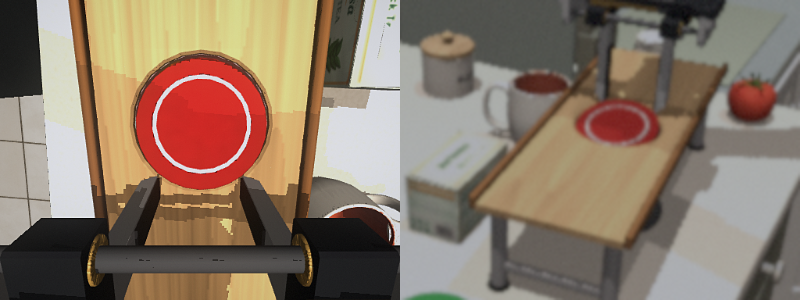

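Red is at the mouth with a crescent of rim open on the far side (200,55), so it may still rest on the near rim. Nudging 3 mm more.

servo_tool --pt "0.004 0 0 0" --pt "0.008 0 0 0" --pt "0.012 0 0 0" --pt "0.012 0 0 0"

```text
clock: 15.07
position: [491.2, -126.5, 142.5]
tool_rot: [0.674, 0.739, 0.0, 0.0]
force: [0.5, -0.5, 0.2]
finger_gap: 60.2
grip_force: 0.0
```

```bash
python3 - <<'E'
from rig import manip, optics
from h import *
st=manip.get_state();p=st["position"]; print(p,st["force"])
w=optics.snapshot("wrist"); s=optics.snapshot("scene")
e,_=ell(masks(w)["red"],(150,380,30,260)); print(e)
e,_=ell(masks(s)["red"],(270,340,150,190)); print(e)
for z in(114,124,134): print(ray(s,e[0],z))
a=cv2.resize(w["pixels"][50:250,150:370],(400,364)); b=cv2.resize(s["pixels"][140:200,270:342],(400,364))
cv2.imwrite("pics/w8.png",np.hstack([a,b])[...,::-1])
E
```

```text
[ 491.21070073 -126.54261177  142.51805385] [ 0.50311655 -0.53047548  0.2292927 ]
((257.3278503417969, 161.81166076660156), (165.068115234375, 166.8102569580078), 2.8161368370056152)
((308.5879211425781, 172.79310607910156), (15.329410552978516, 25.61106300354004), 96.11786651611328)
[486.22853957 -79.25652034 114.        ]
[479.40139529 -61.16322443 124.        ]
[472.57425101 -43.06992852 134.        ]
```

View pics/w8.png

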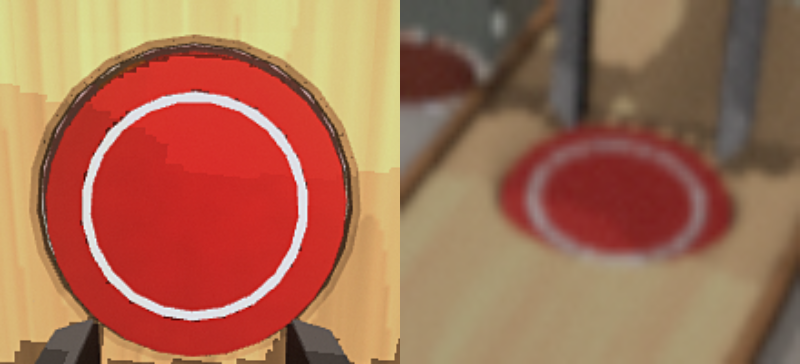

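Red is in the mouth, lid about level with the deck (ray fit z≈114 at the axis) with even rim all round. Centre above and press.

servo_tool --pt "0 0 -0.1 0" --pt "0 0 -0.16 0" --pt "0.06 0 -0.16 0" --pt "0.12 0 -0.16 0" --pt "0.175 0 -0.16 0" --pt "0.175 0 -0.16 0" --pt "0.175 0 -0.16 0" --pt "0.175 0 -0.16 0" --jaw 0.149

```text
clock: 15.83
position: [487.1, -84.0, 182.4]
tool_rot: [0.674, 0.739, -0.0, 0.0]
force: [1.1, 0.1, 0.3]
finger_gap: 39.9
grip_force: 0.0
```

servo_tool --pt "0 0 0.03 0" --pt "0 0 0.06 0" --pt "0 0 0.09 0" --pt "0 0 0.11 0" --pt "0 0 0.13 0" --pt "0 0 0.145 0" --pt "0 0 0.16 0" --pt "0 0 0.16 0"

```text
clock: 16.5
position: [486.7, -83.0, 141.8]
tool_rot: [0.674, 0.739, -0.0, -0.0]
force: [-0.1, 0.2, -0.2]
finger_gap: 40.1
grip_force: 0.0
```

servo_tool --pt "0 0 0.006 0" --pt "0 0 0.012 0" --pt "0 0 0.018 0" --pt "0 0 0.024 0" --pt "0 0 0.024 0"

```text
clock: 16.92
position: [487.1, -83.1, 136.4]
tool_rot: [0.674, 0.739, 0.0, 0.0]
force: [1.0, -0.9, -0.5]
finger_gap: 40.1
grip_force: 0.1
```

servo_tool --pt "0 0 0.006 0" --pt "0 0 0.012 0" --pt "0 0 0.018 0" --pt "0 0 0.018 0"

```text
clock: 17.25
position: [487.4, -83.1, 131.9]
tool_rot: [0.674, 0.739, 0.0, 0.0]
force: [0.8, -0.5, 1.1]
finger_gap: 39.8
grip_force: 0.2
```

servo_tool --pt "0 0 0.006 0" --pt "0 0 0.012 0" --pt "0 0 0.018 0" --pt "0 0 0.018 0"

```text
clock: 17.58
position: [486.9, -83.1, 127.2]
tool_rot: [0.674, 0.739, -0.0, -0.0]
force: [-0.7, 0.1, -0.2]
finger_gap: 40.0
grip_force: 0.1
```

servo_tool --pt "0 0 0.006 0" --pt "0 0 0.012 0" --pt "0 0 0.018 0" --pt "0 0 0.018 0"

```text
clock: 17.92
position: [486.9, -83.1, 122.8]
tool_rot: [0.674, 0.739, -0.0, -0.0]
force: [0.6, -0.2, 2.7]
finger_gap: 40.4
grip_force: 1.4
```

servo_tool --pt "0 0 0.006 0" --pt "0 0 0.012 0" --pt "0 0 0.018 0" --pt "0 0 0.018 0"

```text
clock: 18.25
position: [486.9, -83.1, 118.2]
tool_rot: [0.674, 0.739, -0.0, -0.0]
force: [-1.4, 0.3, 3.8]
finger_gap: 40.1
grip_force: 1.7
```

servo_tool --pt "0 0 0.006 0" --pt "0 0 0.012 0" --pt "0 0 0.018 0" --pt "0 0 0.018 0"

```text
clock: 18.58
position: [486.9, -83.1, 113.7]
tool_rot: [0.674, 0.739, -0.0, -0.0]
force: [-1.0, -0.1, 3.5]
finger_gap: 39.8
grip_force: 1.9
```

servo_tool --pt "0 0 0.006 0" --pt "0 0 0.012 0" --pt "0 0 0.012 0"

```text
clock: 18.83
position: [487.0, -83.1, 110.8]
tool_rot: [0.674, 0.739, -0.0, -0.0]
force: [-1.4, -0.2, 4.8]
finger_gap: 40.0
grip_force: 2.0
```

servo_tool --pt "0 0 0.004 0" --pt "0 0 0.008 0" --pt "0 0 0.008 0"

```text
clock: 19.08
position: [487.0, -83.1, 108.9]
tool_rot: [0.674, 0.739, -0.0, -0.0]
force: [-1.1, 0.1, 4.0]
finger_gap: 39.7
grip_force: 2.1
```

Now 1 mm steps round the expected snap (TCP z≈105).

servo_tool --pt "0 0 0.004 0" --pt "0 0 0.008 0" --pt "0 0 0.008 0"

```text
clock: 19.33
position: [487.0, -83.1, 107.0]
tool_rot: [0.674, 0.739, -0.0, -0.0]
force: [-1.5, -0.4, 3.0]
finger_gap: 39.9
grip_force: 2.2
```

servo_tool --pt "0 0 0.004 0" --pt "0 0 0.004 0"

```text
clock: 19.5
position: [487.0, -83.1, 106.0]
tool_rot: [0.674, 0.739, -0.0, -0.0]
force: [-1.8, -0.1, 3.9]
finger_gap: 39.8
grip_force: 2.3
```

servo_tool --pt "0 0 0.004 0" --pt "0 0 0.004 0"

```text
clock: 19.67
position: [487.0, -83.1, 105.0]
tool_rot: [0.674, 0.739, -0.0, -0.0]
force: [-1.6, 0.3, 5.8]
finger_gap: 40.4
grip_force: 2.6
```

servo_tool --pt "0 0 0.004 0" --pt "0 0 0.004 0"

```text
clock: 19.83
position: [487.0, -83.1, 104.0]
tool_rot: [0.674, 0.739, -0.0, -0.0]
force: [-1.5, 0.7, 5.3]
finger_gap: 40.0
grip_force: 2.6
```

servo_tool --pt "0 0 0.003 0" --pt "0 0 0.003 0"

```text
clock: 20.0
position: [487.0, -83.1, 103.2]
tool_rot: [0.674, 0.739, -0.0, -0.0]
force: [-2.2, 0.1, 6.1]
finger_gap: 39.8
grip_force: 2.7
```

servo_tool --pt "0 0 0.003 0" --pt "0 0 0.003 0"

```text
clock: 20.17
position: [487.0, -83.1, 102.5]
tool_rot: [0.674, 0.739, -0.0, -0.0]
force: [-1.9, -0.2, 5.3]
finger_gap: 40.1
grip_force: 2.7
```

```bash
python3 - <<'E'
from rig import manip, optics
from h import *
w=optics.snapshot("wrist")
cv2.imwrite("pics/w9.png",cv2.resize(w["pixels"][230:384,130:390],(800,474))[...,::-1]); st=manip.get_state(); print(st["moment"],st["force"])
E
```

```text
[0.0254229  0.32496201 0.03344082] [-1.04535185 -1.24647401  5.43601268]
```

View pics/w9.png

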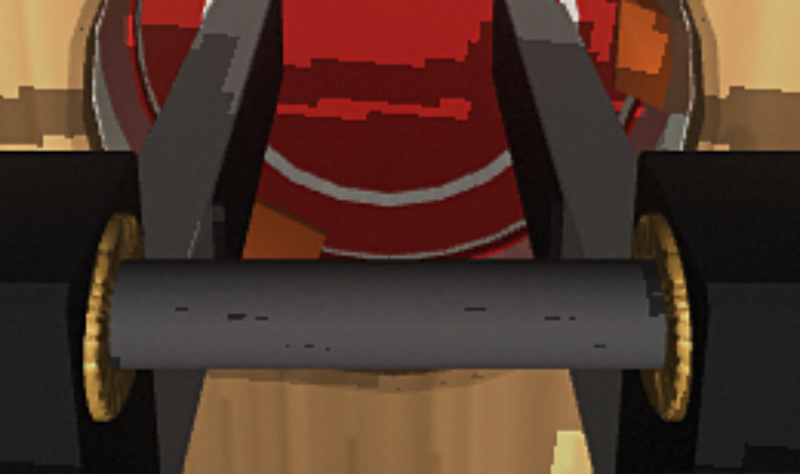

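The catches at (645,45) and (285,230) stand out over the red lid. Easing up to see whether the catches take the load.

servo_tool --pt "0 0 -0.004 0" --pt "0 0 -0.006 0" --pt "0 0 -0.006 0"

```text
clock: 20.47
position: [487.0, -83.1, 104.1]
tool_rot: [0.674, 0.739, -0.0, -0.0]
force: [-1.6, -0.4, 5.8]
finger_gap: 40.1
grip_force: 2.6
```

servo_tool --pt "0 0 -0.004 0" --pt "0 0 -0.006 0" --pt "0 0 -0.006 0"

```text
clock: 20.72
position: [487.4, -83.1, 105.4]
tool_rot: [0.674, 0.739, 0.0, 0.0]
force: [-0.7, -0.3, -0.8]
finger_gap: 40.0
grip_force: 0.0
```

servo_tool --pt "0 0 -0.004 0" --pt "0 0 -0.006 0" --pt "0 0 -0.006 0"

```text
clock: 20.97
position: [487.2, -83.1, 107.0]
tool_rot: [0.674, 0.739, 0.0, 0.0]
force: [0.2, 0.5, 0.4]
finger_gap: 40.1
grip_force: 0.0
```

servo_tool --pt "0 0 -0.004 0" --pt "0 0 -0.006 0" --pt "0 0 -0.006 0"

```text
clock: 21.22
position: [487.2, -83.1, 108.6]
tool_rot: [0.674, 0.739, 0.0, 0.0]
force: [0.1, -0.3, -0.2]
finger_gap: 40.2
grip_force: 0.0
```

The load vanished at the same height as before, so red is held. Withdraw, then check numerically, as my picture views are used up.

servo_tool --pt "0 0 -0.1 0" --pt "0 0 -0.22 0" --pt "0 0 -0.34 0" --pt "0 0 -0.44 0" --pt "-0.1 0 -0.48 0" --pt "-0.24 0 -0.48 0" --pt "-0.38 0 -0.48 0" --pt "-0.52 0 -0.48 0" --pt "-0.66 0 -0.48 0" --pt "-0.74 0 -0.48 0" --pt "-0.74 0 -0.48 0" --pt "-0.74 0 -0.48 0"

```text
clock: 22.22
position: [503.5, -268.3, 228.0]
tool_rot: [0.675, 0.738, -0.0, -0.0]
force: [0.2, -0.4, 0.1]
finger_gap: 39.7
grip_force: 0.0
```

servo_tool --pt "-0.15 0 0 0" --pt "-0.3 0 0 0" --pt "-0.45 0 0 0" --pt "-0.6 0 0 0" --pt "-0.7 0 0 0" --pt "-0.7 0 0 0"

```text
clock: 22.72
position: [518.9, -446.6, 227.6]
tool_rot: [0.676, 0.737, -0.001, 0.001]
force: [-0.6, -0.4, 0.8]
finger_gap: 40.2
grip_force: 0.0
```

```bash
python3 - <<'E'
from rig import manip, optics
from h import *
print(manip.get_state()["position"])
t=optics.snapshot("top"); m=masks(t)["red"]
e,c=ell(m,(295,365,190,255)); print("red mask",e, cv2.contourArea(c))
for z in(73,83,93): print(z,ray(t,e[0],z).round(1))
h=cv2.cvtColor(t["pixels"],cv2.COLOR_RGB2HSV)
o=((h[...,0]>6)&(h[...,0]<14)&(h[...,1]>190)); k=np.zeros(o.shape,np.uint8);k[190:255,295:365]=o[190:255,295:365]
n,_,st,ce=cv2.connectedComponentsWithStats(k)
for i in range(1,n):
    if st[i,4]>3:
        q=ray(t,ce[i],87)-[487,-83,0]; print("orange",st[i,4],"r",np.hypot(*q[:2]).round(1),"deg",(np.degrees(np.arctan2(q[1],q[0]))-5.2).round())
# white ring on lid
g=((h[...,1]<60)&(h[...,2]>110)).astype(np.uint8); k=np.zeros_like(g); k[190:255,295:365]=g[190:255,295:365]
c=max(cv2.findContours(k,0,1)[0],key=cv2.contourArea); e=cv2.fitEllipse(c); print("ring",e,[ray(t,e[0],z).round(1).tolist() for z in(83,)])
E
```

```text
[ 518.94684763 -446.63327189  227.6229019 ]
red mask ((328.2434997558594, 223.66444396972656), (44.11113357543945, 45.5872688293457), 134.80958557128906) 1469.5
73 [488.7 -86.8  73. ]
83 [487.8 -85.4  83. ]
93 [486.8 -84.1  93. ]
ring ((327.3686218261719, 223.53985595703125), (32.703956604003906, 33.488250732421875), 136.23309326171875) [[488.0, -83.6, 83.0]]
```

```bash
python3 - <<'E'
from rig import manip, optics
from h import *
t=optics.snapshot("top"); t0=load("top")
K=t["camera_matrix"]; M=R.from_quat(t["rotation"]).as_matrix() if np.size(t["rotation"])==4 else t["rotation"]
for s,n in((t0,"before"),(t,"now")):
    for a in(0,120,240):
        row=[]
        for r in(30,38,42,46,49):
            b=np.radians(a+5.2); X=np.array([487+r*np.cos(b),-83+r*np.sin(b),89]); q=M.T@(X-t["xyz"]); u=K@[q[0],-q[1],-q[2]]; u=(u[:2]/u[2]).round().astype(int)
            row.append(s["pixels"][u[1],u[0]].tolist())
        print(n,a,row)
# lid ring on plane z=83: circularity
h=cv2.cvtColor(t["pixels"],cv2.COLOR_RGB2HSV)
for s,nm,c0,z in((t0,"deck red",(402,208),134),(t,"held red",(328,223),83)):
    h=cv2.cvtColor(s["pixels"],cv2.COLOR_RGB2HSV); g=((h[...,1]<110)&(h[...,2]>100)).astype(np.uint8); k=np.zeros_like(g); x,y=c0; cv2.circle(k,c0,20,1,-1); g&=k
    c=max(cv2.findContours(g,0,1)[0],key=cv2.contourArea)[:,0]
    P=np.array([ray(s,p,z)[:2] for p in c.astype(float)]); print(nm,cv2.fitEllipse(P.astype(np.float32)))
E
```

```text
before 0 [[142, 143, 147], [143, 143, 148], [138, 135, 138], [141, 78, 44], [134, 79, 46]]
before 120 [[142, 143, 148], [143, 143, 148], [103, 76, 65], [101, 67, 45], [141, 135, 94]]
before 240 [[142, 143, 147], [141, 141, 146], [138, 96, 81], [142, 81, 43], [133, 78, 46]]
now 0 [[135, 56, 51], [137, 62, 59], [134, 51, 41], [139, 77, 39], [133, 77, 41]]
now 120 [[139, 49, 41], [135, 63, 59], [102, 56, 35], [100, 66, 41], [139, 133, 90]]
now 240 [[134, 53, 48], [134, 47, 39], [134, 69, 38], [141, 78, 38], [130, 75, 39]]
deck red ((512.9883422851562, -225.06781005859375), (71.2142562866211, 71.76912689208984), 60.32272720336914)
held red ((488.12481689453125, -83.74032592773438), (71.12106323242188, 71.56644439697266), 17.542381286621094)
```

All three catches look as they did over the white tin. The lid ring measures 71.1 × 71.6 mm at z=83, against 71.2 × 71.8 mm on the deck, so it is level and at the line. Handing in.

```bash
python3 -c "
from rig import manip
print(manip.job_done())"
```

```text
the job is handed in; nothing more can be done
None
```

I loaded the blue tin and then the red tin; both are held under the three catches with the red lid level at the line, and I handed the job in at about 23 s with no press over about 6 N (the result wasn't reported back to me).

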